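# Load a strip into a drilling jig and lock it with the cam

### The arm

A 6-joint arm with a two-finger parallel gripper is mounted at the origin on a cart in front of the work surface, level with it; the furniture and walls round the work are solid. World frame = base frame: x ahead of the robot, y to its left, z up, the work surface at z = 0. Lengths are in m, angles in rad, forces in N, time in s.
With the tool pointing down it reaches from about 0.425 to 0.95 m from the base axis. Payload 14.7 kg.
Tool frame: the origin (TCP) lies on the centre line of the jaws, within the pads' length; the fingertips stand 17 mm ahead of it and the grasp point (between the pads) lies 2 mm behind it; z points along the fingers, y is the line along which they close (so a half turn about z gives the same grasp; the last joint's range is limited). The gripper opens to 85 mm and grips with 20 to 120 N. Pads are 22 mm wide; open, the fingers measure 114 mm over their backs; the gripper's body (76 mm by 85 mm) begins 54 mm behind the grasp point. The pads swing forward as they close: fully open they stand 13 mm farther back than shut.
Start: joints at [-1.226, 0.48, 1.596, -0, 1.065, -0.047], TCP at [0.248, -0.601, 0.248] pointing down, gripper open.
Joint ranges: [-2.75, 2.75], [-0.82, 2.05], [0.23, 2.67], [-1.56, 4.7], [0.09, 2.69], [-2.92, 2.92]. Speed limits (rad/s): [1.89, 1.89, 2.39, 3.01, 3.01, 3.01].

### API

Orientations are given as a unit quaternion [x, y, z, w].
In Python, from cell import bot gives the robot as it stands. The module is installed in compiled form; this text tells all that it offers.
- The arm moves only by the tool apply_moves, never from a script. Its argument "plan" is one flat list of numbers, 5 for each row, row after row: the shift along the tool's x, y, z in cm, then the turn about the tool's z in degrees, then the opening, from 0 (shut) to 1 (fully open). A call has 1 to 20 rows; each row is the pose to reach, as a shift and turn from the pose commanded when the call began, along the tool's axes at that moment; what a row does not reach only later rows make up. A row lasts 1/10 s, in which the tool goes at most 50 mm and 8.59 degrees, less where a joint would pass 70% of its speed; a pose out of reach is approached as far as the arm can. A call with a gripper value outside its range is refused whole. The fingers move at their own pace and stop on an object; "force" is the grip in N (left out, the last holds). Time passes only in rows, so rows that repeat a pose let the fingers close. It gives the time, the measured TCP pose, the force, the opening and the grip force at its end, in the units of the state.
- bot.sense(): the state, without advancing time (a new reading comes with each control period).
- bot.capture(name): name is "side" or "top" or "wrist"; returns a dict with "image" (480x640x3 uint8, blue, green, red), "fx", "fy", "cx", "cy" (pixels), "R" (3x3) and "t" (3): a world point X has camera coordinates R X + t. Camera axes: x right, y down, z forward; pixel columns grow to the right and rows downward; lengths in m; the calibration is good to about 2 mm. A picture is of the moment at which its call begins. There is no depth.
- bot.job_done(): hands the job in; it is judged then, once.
The state is a dict: "clock": time; "qpos": joint angles; "dq": joint speeds; "joint_efforts": joint torques, N m; "eef_pos": TCP position; "orientation": TCP orientation; "contact_force": force on the tool from outside, world axes, zero at the start; "torque": the same for the moment, N m; "finger_gap": opening from 0.0 (shut) to 1.0 (fully open); "gripper_force": force on a finger pad.
Only numpy, scipy, OpenCV 4.12 (cv2) and the standard library are available. Lean on these libraries where they do the work, as an engineer would, in place of code of your own. Each camera call takes 0.05 s, during which the arm holds its last target. There are 200 camera calls.

### The job

Load the wooden strip into the drilling jig on the bench: its end goes home against the stop under the steel bush plate, and the strip is swung round about that end, with a gentle push near its free end, until it lies flush along the whole fence. Then swing the cam lever round against the strip, slowly, until you feel the cam bite and it holds the strip firmly, and let go; do not force the lever, or the cam crushes the wood. Leave the other things on the bench where they are.

Things in the scene. Friction and masses are not known exactly. Their poses are not given: they have to be found in the camera images.
- strip_centre (a point): Loose brown wooden strip, 300 mm long, 18 wide, 16 high, about 50 g, lying on the jig's 15 mm base board (its underside at z = 0.015). This point is its very centre. y axis: along the strip towards the end that belongs at the stop; x axis: across it, towards the fence. At the start it lies skewed by about 11 degrees, its free end swung out towards the robot.
- strip_butt (a point): Centre of the strip's end face that belongs against the stop (150 mm from the centre along +y); it starts 10 to 22 mm short of the stop, already under the bush plate, and up to about 6 mm clear of the fence. Push the strip with well under 50 N; it slides easily.
- strip_tail (a point): Centre of the strip's other end face, the free end (150 mm from the centre along -y). It overhangs the base board's end by 30 to 45 mm, so it can be pushed from the side and from the end.
- fence_corner (a point): Inner corner of the jig where fence and stop meet, fixed, at half the strip's height. x axis: square into the fence; its face is x = 0 from y = -0.266 to 0. y axis: along the fence to the stop, whose face is y = 0. The dark wood fence is 18 mm high (top z = 0.033); the bush plate covers the last 38 mm before the stop, 21 to 29 mm above the board. The fence's setting differs each time.
- cam_pivot (a point): Point on the upright pivot axis of the cam lever, at the height of lever_grip; fixed. The round dark wood cam below (top about z = 0.04) is eccentric and sits beside the strip, opposite the fence, about 65 mm from the stop. A bench vice stands left of the jig, and wall shelves hang over the bench's left rear: keep the arm clear of them.
- lever_grip (a point): Middle of the black upright handle at the lever's end: 17 mm diameter, from z = 0.050 to 0.091, this point at z = 0.072, 125 mm from the pivot axis. The flat steel lever bar runs from handle to pivot at z = 0.042 to 0.048, clear above the strip. At the start it points roughly towards the robot.
- cam_lever (a joint): Cam lever angle (rad), 0 to 2.5, growing counter-clockwise seen from above; starts open at 0 to 0.2. Friction of about 2.5 N at the handle; it stays where it is left. The cam meets the strip somewhere from 1.4 to 2.2, as the fence is set; from there the push at the handle rises by about 1.5 N per mm of its travel. 6 to 12 N is a firm bite; near 20 N the wood is crushed.
- centre_punch: Dark steel centre punch, 108 x 11 x 10 mm, lying left of the jig's stop end; origin under its middle. Bystander.
- tape_measure: Yellow tape measure, 68 x 71 x 35 mm, standing farther left, behind the vice; origin under its middle. Bystander.
- bearing: Ball bearing, 35 mm diameter, 11 high, near the bench's front edge right of the jig; origin under its middle. Bystander.

How it is judged:
By the outcome, as a careful person would: the job done as asked, in the order asked, and still so for the second after the job is handed in, with the robot touching nothing.
It also fails if it takes over 72 s, if anything falls off the work surface, if the arm or the gripper's body presses on something with over 40 N, if the wrist force passes 120 N, or if a joint passes its speed limit or range.

## Working session

There is one attempt and no reset: what is moved stays moved. The work goes in short steps, Python scripts to look and compute and a tool call to move; the robot and the scene stay as the last step left them, time stands still between calls to the robot, and variables do not carry over. Pictures are saved under pics/ and viewed, at most 10 in all, crops included, and the job is handed in when it is done.

Besides the shell and the picture viewer there is one more tool, called by a JSON object that holds its "api" and its "payload", one argument or row to a line. apply_moves: Moves the arm, as the interface text tells. Its arguments: {"type":"object","properties":{"plan":{"type":"array"},"force":{"type":"number"}},"required":["plan"]}

```bash
mkdir -p pics; cat > h.py <<'E'
from cell import bot
import numpy as np, cv2, pickle
def cap(n,f):
    c=bot.capture(n); cv2.imwrite(f'pics/{f}.png',c['image']); pickle.dump(c,open(f'pics/{f}.pkl','wb')); return c
def load(f): return pickle.load(open(f'pics/{f}.pkl','rb'))
def crop(f,x,y,w,h,s): 
    im=load(f)['image'][y:y+h,x:x+w]; cv2.imwrite(f'pics/{f}_c{x}_{y}.png',cv2.resize(im,None,fx=s,fy=s,interpolation=cv2.INTER_CUBIC))
def ray(c,u,v,z):
    R=np.array(c['R']);t=np.array(c['t']);o=-R.T@t
    d=R.T@np.array([(u-c['cx'])/c['fx'],(v-c['cy'])/c['fy'],1]); return o+d*(z-o[2])/d[2]
def proj(c,X):
    p=np.array(c['R'])@np.array(X)+c['t']; return c['fx']*p[0]/p[2]+c['cx'],c['fy']*p[1]/p[2]+c['cy']
E
python3 - <<'E'
from h import *
s=bot.sense()
for k in s: print(k,np.round(s[k],3))
a=cap('top','top0');cap('side','side0')
for n in('top0','side0'):
    c=load(n);print(-np.array(c['R']).T@c['t'],c['fx'],np.round(c['R'],2).tolist())
E
```

```text
clock 0.0
qpos [-1.226  0.481  1.597  0.     1.065 -0.047]
dq [-0.001 -0.     0.002  0.002  0.002  0.001]
joint_efforts [-1.0000e-03 -9.5066e+01 -4.3019e+01 -0.0000e+00  1.2000e-02  0.0000e+00]
eef_pos [ 0.248 -0.6    0.248]
orientation [ 0.981  0.195 -0.    -0.001]
contact_force [0.986 0.002 0.171]
torque [ 0.014 -0.012 -0.018]
gripper_force 0.0
finger_gap 1.003
[ 0.50967809 -0.09615036  0.97144798] 435.0296574450935 [[-0.03, -1.0, 0.0], [-1.0, 0.03, -0.03], [0.03, -0.0, -1.0]]
[0.43805077 0.79513027 0.7571947 ] 518.7610334960789 [[-0.99, -0.11, -0.0], [-0.07, 0.6, -0.8], [0.09, -0.79, -0.61]]
```

View pics/top0.png

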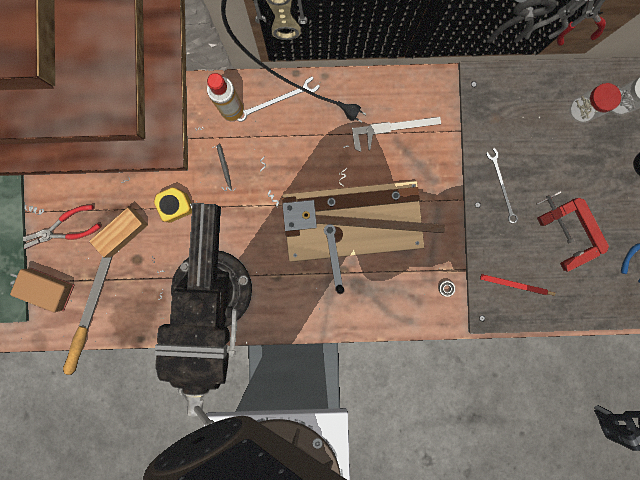

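View pics/side0.png

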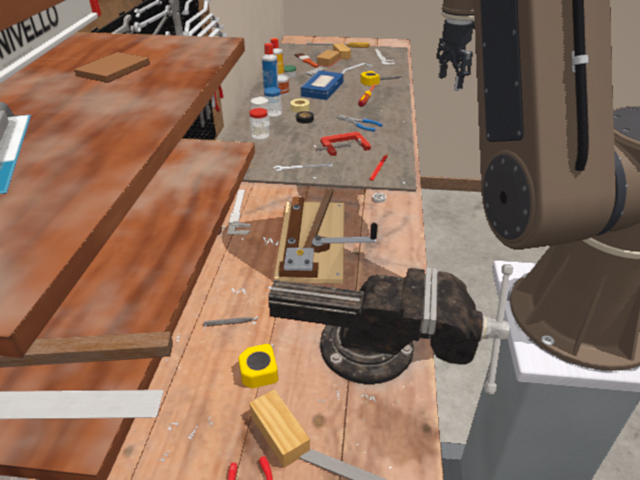

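The top view shows the jig at (285–420, 185–260), with the stop to the left. The strip tail is near (444,230), the cam pivot near (331,230) and the handle near (340,289). I'll enlarge that area.

```bash
python3 - <<'E'
from h import *
crop('top0',270,172,190,130,4.2)
E
```

```text
(no output)
```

View pics/top0_c270_172.png

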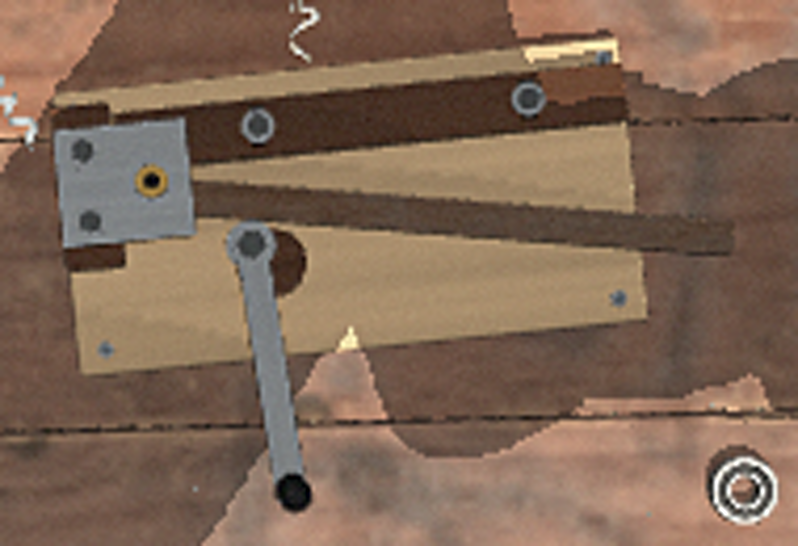

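```bash
cat >> h.py <<'E'
def cp(c,x,y,z): return ray(c,270+(x+.5)/4.2-.5,172+(y+.5)/4.2-.5,z)
E
python3 - <<'E'
from h import *
c=load('top0')
P=dict(f1=(192,165,.033),f2=(627,122,.033),tail=(733,238,.031),su=(195,182,.031),sl=(195,215,.031),tu=(733,222,.031),tl=(733,254,.031),stopT=(108,105,.036),stopB=(127,265,.03),plateTR=(184,118,.044),plateBR=(196,236,.044),pivot=(251,243,.05),grip=(294,491,.091),bear=(743,490,.011),camL=(305,262,.04),board1=(628,130,.015),board2=(647,318,.015))
q={k:cp(c,*v) for k,v in P.items()}
for k in q:print(k,np.round(q[k],4))
u=(q['f1']-q['f2'])[:2];u/=np.linalg.norm(u);print('fence y dir',u,np.degrees(np.arctan2(u[1],u[0])))
n=np.array([u[1],-u[0]]); n=n if n[0]>0 else -n
for k in q:
  d=(q[k]-q['f1'])[:2];print(k,'along',round(d@u,4),'into',round(d@n,4))
print(np.linalg.norm((q['grip']-q['pivot'])[:2]))
E
```

```text
f1 [ 0.594  -0.1017  0.033 ]
f2 [ 0.6098 -0.3265  0.033 ]
tail [ 0.5485 -0.3796  0.031 ]
su [ 0.5854 -0.103   0.031 ]
sl [ 0.5683 -0.1025  0.031 ]
tu [ 0.5568 -0.3799  0.031 ]
tl [ 0.5403 -0.3793  0.031 ]
stopT [ 0.6258 -0.0595  0.036 ]
stopB [ 0.5436 -0.0667  0.03  ]
plateTR [ 0.6171 -0.0983  0.044 ]
plateBR [ 0.5568 -0.1026  0.044 ]
pivot [ 0.5522 -0.1302  0.05  ]
grip [ 0.4305 -0.1458  0.091 ]
bear [ 0.4169 -0.3859  0.011 ]
camL [ 0.5422 -0.1579  0.04  ]
board1 [ 0.6075 -0.3313  0.015 ]
board2 [ 0.5085 -0.3378  0.015 ]
fence y dir [-0.0701952   0.99753327] 94.02519871167793
f1 along 0.0 into 0.0
f2 along -0.2254 into 0.0
tail along -0.274 into -0.0649
su along -0.0007 into -0.0087
sl along 0.001 into -0.0257
tu along -0.2749 into -0.0567
tl along -0.2731 into -0.0731
stopT along 0.0399 into 0.0347
stopB along 0.0384 into -0.0478
plateTR along 0.0018 into 0.0233
plateBR along 0.0017 into -0.0372
pivot along -0.0255 into -0.0437
grip along -0.0325 into -0.1662
bear along -0.2711 into -0.1966
camL along -0.0524 into -0.0557
board1 along -0.23 into -0.0026
board2 along -0.2295 into -0.1018
0.12271398160947793
```

```bash
cat >> h.py <<'E'
from scipy.spatial.transform import Rotation as Ro
u=np.array([-.0702,.9975,0]);n=np.array([.9975,.0702,0])
FC=np.array([.5940,-.1017,0])+.039*u
def W(a,i,z): return FC+a*u+i*n+np.array([0,0,z])   # jig coords to world
def J(p): d=np.array(p)-FC; return np.round([d@u,d@n,p[2]],4)
def st():
    s=bot.sense(); R=Ro.from_quat(s['orientation']).as_matrix()
    print('t',round(s['clock'],2),'eef',np.round(s['eef_pos'],4),'jig',J(s['eef_pos']),'yaw',round(np.degrees(np.arctan2(R[1,0],R[0,0])),2),'F',np.round(s['contact_force'],1),'gap',round(s['finger_gap'],2)); return s,R
def shift(*pts):
    s,R=st()
    for p in pts: print(np.round(p,3),'-> tool cm',np.round(100*R.T@(np.array(p)-s['eef_pos']),2))
E
python3 - <<'E'
from h import *
t=W(-.313,-.065,0)
d=.985*u+.172*n
for b in(.05,.03):print(J(t-d*b))
shift(t-d*.05+[0,0,.13],t-d*.05+[0,0,.037])
print('u,n in tool',)
s,R=st();print(R.T@u,R.T@n)
E
```

```text
[-0.3622 -0.0736  0.    ]
[-0.3425 -0.0702  0.    ]
t 0.1 eef [ 0.2481 -0.6004  0.2477] jig [-0.5122 -0.3801  0.2477] yaw 22.45 F [ 0.1 -0.8  0.2] gap 1.0
[ 0.543 -0.429  0.13 ] -> tool cm [33.81 -4.53 11.78]
[ 0.543 -0.429  0.037] -> tool cm [33.81 -4.52 21.08]
u,n in tool
t 0.1 eef [ 0.2481 -0.6004  0.2477] jig [-0.5122 -0.3801  0.2477] yaw 22.45 F [ 0.1 -0.8  0.2] gap 1.0
[ 0.3159913  -0.94872682  0.00109577] [ 9.48727456e-01  3.15991149e-01 -3.13931905e-04]
```

{"api": "apply_moves", "payload": {
  "plan": [4,-0.5,1,3,0,8,-1,3,6,0,12,-1.5,4,9,0,16,-2,6,12,0,20,-2.5,8,15,0,24,-3,10,18.4,0,28,-3.7,11,18.4,0,31,-4.2,11.8,18.4,0,33.8,-4.5,11.8,18.4,0,33.8,-4.5,11.8,18.4,0,33.8,-4.5,15,18.4,0,33.8,-4.5,18,18.4,0,33.8,-4.5,20,18.4,0,33.8,-4.5,21.1,18.4,0,33.8,-4.5,21.1,18.4,0,33.8,-4.5,21.1,18.4,0]
}}

```text
clock: 1.7
eef_pos: [0.5435, -0.4306, 0.038]
orientation: [0.999, 0.035, 0.0, 0.0]
contact_force: [-0.4, -0.3, -0.9]
finger_gap: -0.003
gripper_force: 0.0
```

```bash
python3 - <<'E'
from h import *
s,R=st();cap('top','top1');crop('top1',270,172,190,130,4.2)
E
```

```text
t 1.7 eef [ 0.5435 -0.4306  0.038 ] jig [-0.3635 -0.0735  0.038 ] yaw 4.03 F [-0.4 -0.3 -0.9] gap -0.0
```

View pics/top1_c270_172.png

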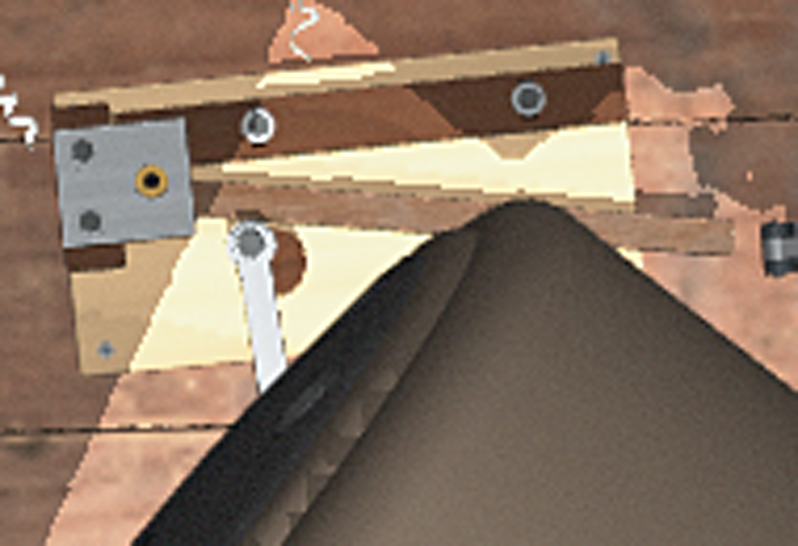

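The strip is untouched and the closed fingers sit just beyond its tail, at about (775,250) in the crop. I'll push it home along its axis.

{"api": "apply_moves", "payload": {
  "plan": [0.2,-1,0,0,0,0.35,-2,0,0,0,0.5,-2.8,0,0,0,0.6,-3.2,0,0,0,0.65,-3.6,0,0,0,0.7,-4,0,0,0,0.75,-4.3,0,0,0,0.8,-4.6,0,0,0,0.8,-4.6,0,0,0]
}}

```text
clock: 2.65
eef_pos: [0.5482, -0.3834, 0.0373]
orientation: [0.999, 0.035, -0.0, -0.0]
contact_force: [0.2, 0.1, 0.3]
finger_gap: -0.002
gripper_force: 0.0
```

{"api": "apply_moves", "payload": {
  "plan": [0,-0.1,0,0,0,0,-0.2,0,0,0,0,-0.3,0,0,0,0,-0.3,0,0,0]
}}

```text
clock: 3.05
eef_pos: [0.5479, -0.3805, 0.0373]
orientation: [0.999, 0.035, -0.0, -0.0]
contact_force: [0.0, 0.6, 0.2]
finger_gap: -0.003
gripper_force: 0.1
```

{"api": "apply_moves", "payload": {
  "plan": [0,-0.1,0,0,0,0,-0.2,0,0,0,0,-0.2,0,0,0]
}}

```text
clock: 3.35
eef_pos: [0.5478, -0.3785, 0.0373]
orientation: [0.999, 0.035, -0.0, -0.0]
contact_force: [0.1, -0.5, -0.3]
finger_gap: 0.001
gripper_force: 0.1
```

{"api": "apply_moves", "payload": {
  "plan": [0,-0.1,0,0,0,0,-0.2,0,0,0,0,-0.2,0,0,0]
}}

```text
clock: 3.65
eef_pos: [0.5476, -0.3765, 0.0373]
orientation: [0.999, 0.035, -0.0, -0.0]
contact_force: [-0.7, -1.6, 0.2]
finger_gap: -0.003
gripper_force: 0.1
```

{"api": "apply_moves", "payload": {
  "plan": [0,-0.1,0,0,0,0,-0.2,0,0,0,0,-0.2,0,0,0]
}}

```text
clock: 3.95
eef_pos: [0.5478, -0.3751, 0.0375]
orientation: [0.999, 0.035, 0.0, 0.0]
contact_force: [-0.1, -4.3, -0.2]
finger_gap: -0.002
gripper_force: 2.1
```

```bash
python3 - <<'E'
from h import *
s,R=st();cap('top','top2');crop('top2',270,172,190,130,4.2)
E
```

```text
t 3.95 eef [ 0.5478 -0.3751  0.0375] jig [-0.3085 -0.0653  0.0375] yaw 4.05 F [-0.1 -4.3 -0.2] gap -0.0
```

View pics/top2_c270_172.png

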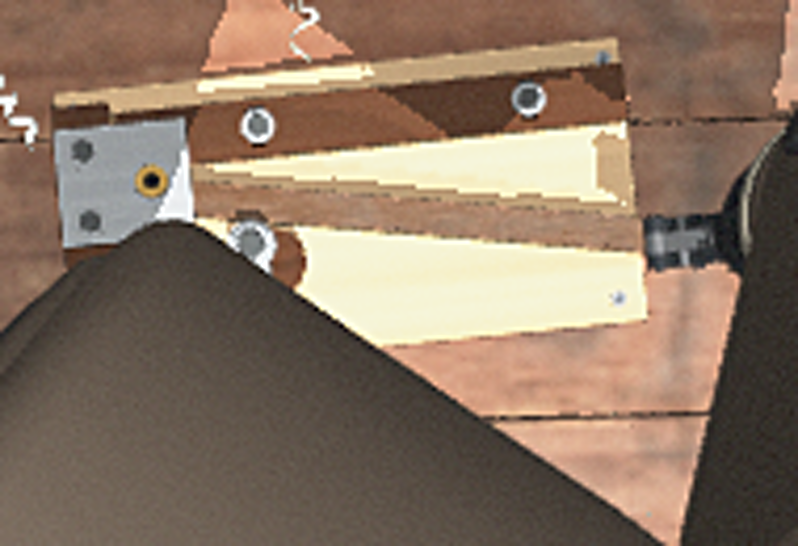

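The strip's tail is at about (640,230), with the fingers against it. The force rises while the TCP lags, so it's home. Next I back off and go round to the robot side for the swing.

{"api": "apply_moves", "payload": {
  "plan": [-0.4,2,0,0,0,-2,3.5,0,0,0,-5,3.5,0,0,0,-5.8,1,0,0,0,-5.8,-3,0,0,0,-5.8,-7,0,0,0,-5.8,-10,0,0,0,-4,-10.8,0,0,0,-2.5,-10.8,0,0,0,-1.5,-10.8,0,0,0,-1,-10.8,0,0,0,-0.5,-10.8,0,0,0,0,-10.8,0,0,0,0.5,-10.8,0,0,0,1,-10.8,0,0,0,1,-10.8,0,0,0]
}}

```text
clock: 5.6
eef_pos: [0.5505, -0.2663, 0.0374]
orientation: [0.999, 0.035, 0.0, 0.0]
contact_force: [0.4, -0.6, -0.3]
finger_gap: -0.0
gripper_force: 0.0
```

{"api": "apply_moves", "payload": {
  "plan": [0.4,0,0,0,0,0.8,0,0,0,0,1.2,0,0,0,0,1.5,0,0,0,0,1.5,0,0,0,0]
}}

```text
clock: 6.1
eef_pos: [0.5653, -0.2651, 0.0373]
orientation: [0.999, 0.035, 0.0, 0.0]
contact_force: [0.6, 0.2, -0.5]
finger_gap: 0.001
gripper_force: 0.0
```

```bash
python3 - <<'E'
from h import *
s,R=st();cap('top','top3');crop('top3',270,172,190,130,4.2)
E
```

```text
t 6.1 eef [ 0.5653 -0.2651  0.0373] jig [-0.2    -0.0401  0.0373] yaw 4.06 F [ 0.6  0.2 -0.5] gap 0.0
```

View pics/top3_c270_172.png

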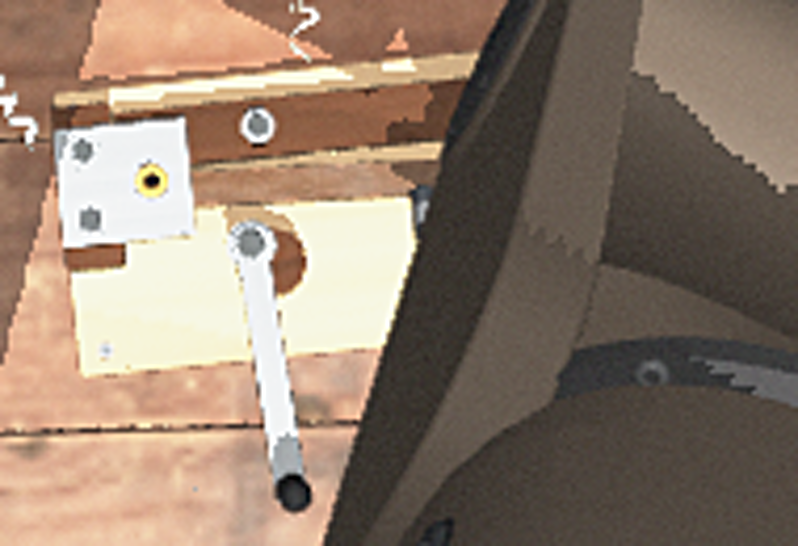

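The strip is turning towards the fence and its butt end stays close to it. I'll keep pushing gently until I feel contact.

{"api": "apply_moves", "payload": {
  "plan": [0.2,0,0,0,0,0.4,0,0,0,0,0.6,0,0,0,0,0.8,0,0,0,0,0.8,0,0,0,0]
}}

```text
clock: 6.65
eef_pos: [0.5732, -0.2646, 0.0373]
orientation: [0.999, 0.035, 0.0, 0.0]
contact_force: [0.7, -0.3, -0.4]
finger_gap: 0.003
gripper_force: 0.0
```

{"api": "apply_moves", "payload": {
  "plan": [0.1,0,0,0,0,0.2,0,0,0,0,0.2,0,0,0,0]
}}

```text
clock: 6.95
eef_pos: [0.5749, -0.2645, 0.0373]
orientation: [0.999, 0.035, 0.0, 0.0]
contact_force: [-0.7, -0.4, 0.2]
finger_gap: 0.001
gripper_force: 0.0
```

{"api": "apply_moves", "payload": {
  "plan": [0.1,0,0,0,0,0.2,0,0,0,0,0.2,0,0,0,0]
}}

```text
clock: 7.25
eef_pos: [0.577, -0.2643, 0.0373]
orientation: [0.999, 0.035, 0.0, 0.0]
contact_force: [0.1, 0.1, 0.3]
finger_gap: -0.002
gripper_force: 0.0
```

{"api": "apply_moves", "payload": {
  "plan": [0.1,0,0,0,0,0.1,0,0,0,0]
}}

```text
clock: 7.45
eef_pos: [0.5778, -0.2642, 0.0373]
orientation: [0.999, 0.035, -0.0, -0.0]
contact_force: [-0.1, -0.1, -0.0]
finger_gap: -0.005
gripper_force: 0.3
```

{"api": "apply_moves", "payload": {
  "plan": [0.1,0,0,0,0,0.1,0,0,0,0]
}}

```text
clock: 7.65
eef_pos: [0.5778, -0.2641, 0.0372]
orientation: [0.999, 0.035, -0.001, -0.0]
contact_force: [-6.4, -1.8, 4.3]
finger_gap: -0.001
gripper_force: 3.4
```

{"api": "apply_moves", "payload": {
  "plan": [0.1,0,0,0,0,0.1,0,0,0,0]
}}

```text
clock: 7.85
eef_pos: [0.578, -0.264, 0.0371]
orientation: [0.999, 0.035, -0.002, -0.0]
contact_force: [-13.0, -3.7, 7.4]
finger_gap: -0.002
gripper_force: 6.4
```

Firm contact with the fence at 13 N. I'll back off and go round to the end to re-seat the strip against the stop.

{"api": "apply_moves", "payload": {
  "plan": [-0.5,0,0,0,0,-3,0,0,0,0,-5,2,0,0,0,-5,6,0,0,0,-5,10,0,0,0,-5,14,0,0,0,-3,14.5,0,0,0,0,14.5,0,0,0,1.8,14.5,0,0,0,1.8,13.5,0,0,0,1.8,12.5,0,0,0,1.8,12,0,0,0,1.8,11.7,0,0,0,1.8,11.5,0,0,0,1.8,11.5,0,0,0]
}}

```text
clock: 9.35
eef_pos: [0.6057, -0.3775, 0.0375]
orientation: [0.999, 0.035, 0.0, 0.0]
contact_force: [-0.8, 0.5, -0.5]
finger_gap: -0.003
gripper_force: 0.0
```

```bash
python3 - <<'E'
from h import *
s,R=st();cap('top','top4');crop('top4',270,172,190,130,4.2)
E
```

```text
t 9.35 eef [ 0.6057 -0.3775  0.0375] jig [-0.3149 -0.0077  0.0375] yaw 4.04 F [-0.8  0.5 -0.5] gap -0.0
```

View pics/top4_c270_172.png

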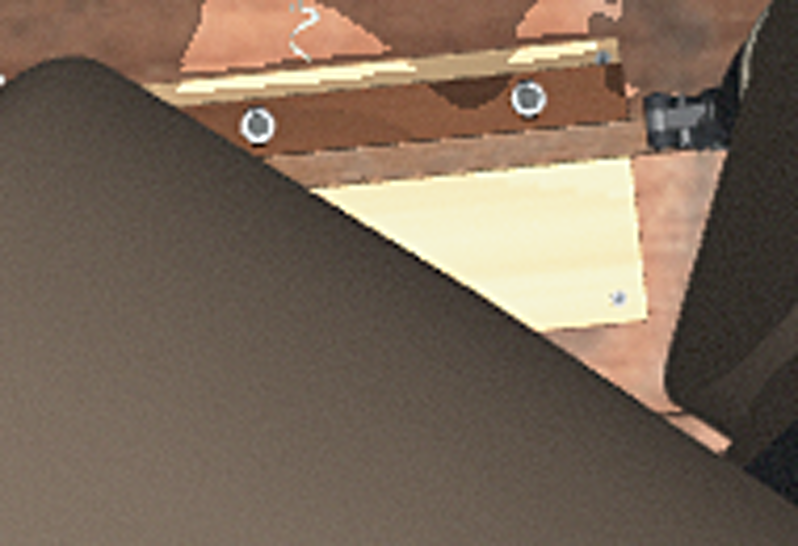

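The strip now lies along the fence, with no gap visible along the edge from (270,155) to (640,120). I'll seat the end gently.

{"api": "apply_moves", "payload": {
  "plan": [0,-0.1,0,0,0,0,-0.2,0,0,0,0,-0.2,0,0,0]
}}

```text
clock: 9.7
eef_pos: [0.6057, -0.3755, 0.0373]
orientation: [0.999, 0.035, -0.0, -0.0]
contact_force: [-0.2, 0.3, 0.4]
finger_gap: 0.003
gripper_force: 0.0
```

{"api": "apply_moves", "payload": {
  "plan": [0,-0.1,0,0,0,0,-0.2,0,0,0,0,-0.2,0,0,0]
}}

```text
clock: 10.0
eef_pos: [0.6057, -0.3742, 0.0375]
orientation: [0.999, 0.035, 0.0, 0.001]
contact_force: [-0.1, -6.1, -1.3]
finger_gap: 0.002
gripper_force: 2.2
```

{"api": "apply_moves", "payload": {
  "plan": [0,-0.1,0,0,0,0,-0.2,0,0,0,0,-0.2,0,0,0]
}}

```text
clock: 10.3
eef_pos: [0.6057, -0.3737, 0.0377]
orientation: [0.999, 0.035, 0.001, 0.002]
contact_force: [-3.4, -14.9, -2.1]
finger_gap: -0.003
gripper_force: 6.5
```

{"api": "apply_moves", "payload": {
  "plan": [0,0.6,0,0,0,0,2.5,0,0,0,-3,3,0,0,0,-6,3,0,0,0,-6,0,0,0,0,-6,-4,0,0,0,-6,-7,0,0,0,-4,-7,0,0,0,-3,-7,0,0,0,-2.5,-7,0,0,0,-2.3,-7,0,0,0,-2.2,-7,0,0,0,-2.1,-7,0,0,0,-2.1,-7,0,0,0]
}}

```text
clock: 11.7
eef_pos: [0.5792, -0.3035, 0.0373]
orientation: [0.999, 0.035, -0.0, -0.0]
contact_force: [-0.5, 0.1, -0.7]
finger_gap: 0.001
gripper_force: 0.0
```

{"api": "apply_moves", "payload": {
  "plan": [0.1,0,0,0,0,0.1,0,0,0,0]
}}

```text
clock: 11.9
eef_pos: [0.5805, -0.3032, 0.0373]
orientation: [0.999, 0.035, 0.0, -0.0]
contact_force: [-0.5, 0.3, 0.4]
finger_gap: 0.001
gripper_force: 0.0
```

{"api": "apply_moves", "payload": {
  "plan": [0.05,0,0,0,0,0.1,0,0,0,0]
}}

```text
clock: 12.1
eef_pos: [0.5807, -0.3031, 0.0373]
orientation: [0.999, 0.035, -0.001, -0.0]
contact_force: [-8.7, -2.9, 4.4]
finger_gap: -0.0
gripper_force: 4.5
```

{"api": "apply_moves", "payload": {
  "plan": [0.05,0,0,0,0,0.05,0,0,0,0]
}}

```text
clock: 12.3
eef_pos: [0.5807, -0.3031, 0.0373]
orientation: [0.999, 0.035, -0.001, -0.0]
contact_force: [-9.1, -3.8, 5.4]
finger_gap: -0.001
gripper_force: 4.9
```

```bash
python3 - <<'E'
from h import *
s,R=st()
p=cp(load('top0'),251,243,.048);print('pivot',p,J(p))
g=cp(load('top0'),294,491,.091)
v=(g-p)[:2];print('ang',np.degrees(np.arctan2(v[1],v[0])))
print(R)
E
```

```text
t 12.3 eef [ 0.5807 -0.3031  0.0373] jig [-0.239  -0.0274  0.0373] yaw 4.06 F [-9.1 -3.8  5.4] gap -0.0
pivot [ 0.55227777 -0.13031837  0.048     ] [-0.0646 -0.0436  0.048 ]
ang -172.7402566538131
[[ 9.97494254e-01  7.07133725e-02 -2.19812921e-03]
 [ 7.07144980e-02 -9.97496500e-01  4.38478320e-04]
 [-2.16161992e-03 -5.92819208e-04 -9.99997488e-01]]
```

Contact comes at the same depth (i = -27.4 mm) at both places along the strip, so it is flush. Next I plan the approach to the left side of the lever handle.

```bash
cat >> h.py <<'E'
P=np.array([.5523,-.1303,0]); OFF=.0205; INW=.003
def tcp(psi,gap=0,z=.072):
    a=np.radians(psi);r=np.array([np.cos(a),np.sin(a),0]);t=np.array([-np.sin(a),np.cos(a),0])
    return P+(.125-INW)*r-(OFF+gap)*t+[0,0,z]
def rows(targets):   # (pos, yaw deg) list -> rows, with opening 0
    s,R=st();y0=np.degrees(np.arctan2(R[1,0],R[0,0]))
    for p,y in targets: print([round(float(v),2) for v in 100*R.T@(p-s['eef_pos'])],'turn',round(-(y-y0),1))
E
python3 - <<'E'
from h import *
ps=-172.7
rows([(tcp(ps,.025,.15),ps+180),(tcp(ps,.025),ps+180),(tcp(ps,.005),ps+180)])
print(tcp(ps,.025), bot.sense()['qpos'])
E
```

```text
t 12.3 eef [ 0.5807 -0.3031  0.0373] jig [-0.239  -0.0274  0.0373] yaw 4.06 F [-9.1 -3.8  5.4] gap -0.0
[-14.08, -21.3, -11.23] turn -3.2
[-14.06, -21.29, -3.43] turn -3.2
[-13.95, -19.3, -3.43] turn -3.2
[ 0.42550744 -0.10067069  0.072     ] [-5.26936358e-01  7.38237032e-01  1.72622331e+00 -1.15631755e-03
  6.79253102e-01  9.73987311e-01]
```

{"api": "apply_moves", "payload": {
  "plan": [-0.6,0,0,0,0,-2,0,-2,0,0,-3,0,-5,0,0,-3.5,0,-8.5,0,0,-4,-1,-11.2,0,0,-6,-4,-11.2,0,0,-8,-8,-11.2,0,0,-10,-12,-11.2,0,0,-12,-16,-11.2,-1,0,-13.3,-19,-11.2,-2,0,-14.1,-21.3,-11.2,-3.2,0,-14.1,-21.3,-11.2,-3.2,0,-14.1,-21.3,-8,-3.2,0,-14.1,-21.3,-5.5,-3.2,0,-14.1,-21.3,-3.5,-3.2,0,-14.1,-21.3,-3.5,-3.2,0,-14.1,-21.3,-3.5,-3.2,0]
}}

```text
clock: 14.0
eef_pos: [0.4265, -0.1008, 0.0725]
orientation: [0.998, 0.063, -0.0, -0.0]
contact_force: [0.9, -0.2, -0.3]
finger_gap: 0.002
gripper_force: 0.0
```

```bash
python3 - <<'E'
from h import *
cap('top','top5');crop('top5',270,172,190,130,4.2)
rows([(tcp(p),p+180) for p in range(-172,-171)]+[(tcp(-172.7,.01),7.3),(tcp(-172.7,.003),7.3)])
E
```

```text
t 14.05 eef [ 0.4268 -0.1009  0.0729] jig [-0.0264 -0.1667  0.0729] yaw 7.23 F [ 0.2  0.1 -0.5] gap 0.0
[-0.15, 2.61, 0.09] turn -0.8
[-0.13, 1.47, 0.09] turn -0.1
[-0.13, 2.17, 0.09] turn -0.1
```

View pics/top5_c270_172.png

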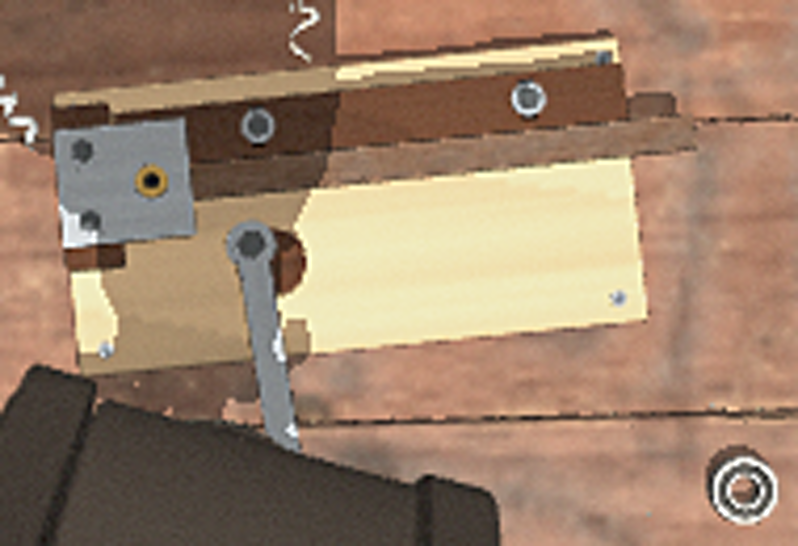

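The strip is flush along the whole fence, with no gap. I'll compute the swing rows.

```bash
python3 - <<'E'
from h import *
rows([(tcp(p),p+180) for p in [-172.7,-170,-166,-162,-158,-154,-150,-146,-142,-138,-134,-130,-126,-122,-118,-115,-112,-112]])
E
```

```text
t 14.05 eef [ 0.4268 -0.1009  0.0729] jig [-0.0264 -0.1667  0.0729] yaw 7.23 F [ 0.2  0.1 -0.5] gap 0.0
[-0.13, 2.47, 0.09] turn -0.1
[-0.21, 3.04, 0.09] turn -2.8
[-0.28, 3.9, 0.09] turn -6.8
[-0.29, 4.77, 0.09] turn -10.8
[-0.24, 5.63, 0.09] turn -14.8
[-0.13, 6.49, 0.09] turn -18.8
[0.03, 7.33, 0.09] turn -22.8
[0.26, 8.17, 0.09] turn -26.8
[0.54, 8.98, 0.09] turn -30.8
[0.89, 9.77, 0.09] turn -34.8
[1.28, 10.54, 0.1] turn -38.8
[1.73, 11.28, 0.1] turn -42.8
[2.23, 11.99, 0.1] turn -46.8
[2.77, 12.65, 0.1] turn -50.8
[3.36, 13.28, 0.1] turn -54.8
[3.84, 13.73, 0.1] turn -57.8
[4.33, 14.15, 0.1] turn -60.8
[4.33, 14.15, 0.1] turn -60.8
```

{"api": "apply_moves", "payload": {
  "plan": [-0.1,1,0.1,0,0,-0.1,1.8,0.1,0,0,-0.1,2.5,0.1,0,0,-0.2,3,0.1,-2.8,0,-0.3,3.9,0.1,-6.8,0,-0.3,4.8,0.1,-10.8,0,-0.2,5.6,0.1,-14.8,0,-0.1,6.5,0.1,-18.8,0,0,7.3,0.1,-22.8,0,0.3,8.2,0.1,-26.8,0,0.3,8.2,0.1,-26.8,0]
}}

```text
clock: 15.15
eef_pos: [0.4401, -0.1828, 0.0715]
orientation: [0.956, 0.293, 0.0, 0.0]
contact_force: [0.6, 0.1, -0.0]
finger_gap: 0.001
gripper_force: 0.0
```

```bash
python3 - <<'E'
from h import *
s,R=st();cap('top','top6');crop('top6',270,172,190,130,4.2)
print('F tool',R.T@s['contact_force'])
rows([(tcp(p),p+180) for p in [-146,-142,-138,-134,-130,-126,-122,-118,-115,-112,-109,-107,-105]])
E
```

```text
t 15.15 eef [ 0.4401 -0.1828  0.0715] jig [-0.1091 -0.1592  0.0715] yaw 34.06 F [ 0.6  0.1 -0. ] gap 0.0
F tool [0.5000377  0.25165796 0.03615629]
t 15.2 eef [ 0.4399 -0.1823  0.0715] jig [-0.1086 -0.1594  0.0715] yaw 33.9 F [-0.4  0.1  0. ] gap 0.0
[0.03, -0.07, -0.05] turn -0.1
[-0.09, 0.78, -0.05] turn -4.1
[-0.14, 1.64, -0.05] turn -8.1
[-0.13, 2.51, -0.05] turn -12.1
[-0.06, 3.37, -0.05] turn -16.1
[0.07, 4.22, -0.05] turn -20.1
[0.26, 5.06, -0.05] turn -24.1
[0.5, 5.89, -0.05] turn -28.1
[0.72, 6.5, -0.05] turn -31.1
[0.98, 7.1, -0.05] turn -34.1
[1.26, 7.68, -0.04] turn -37.1
[1.47, 8.06, -0.04] turn -39.1
[1.69, 8.43, -0.04] turn -41.1
```

View pics/top6_c270_172.png

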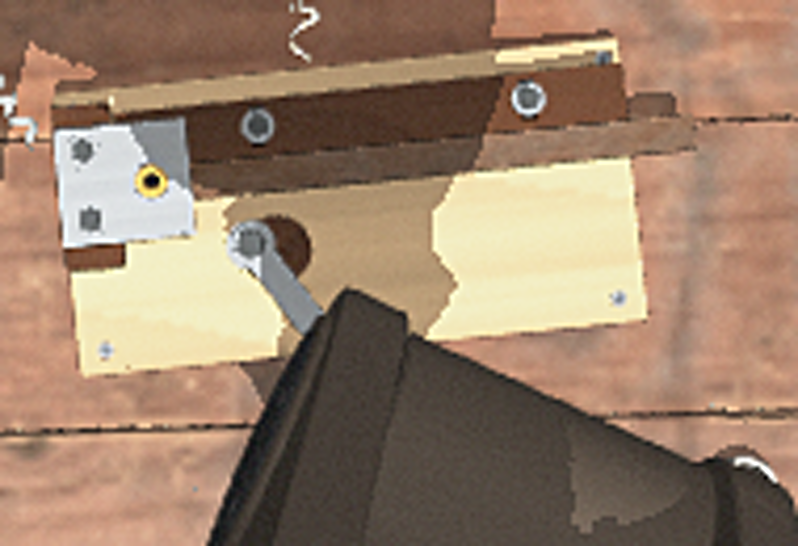

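The lever follows the fingers and now stands at about -145°. I'll continue the swing.

{"api": "apply_moves", "payload": {
  "plan": [-0.1,0.8,0,-4.1,0,-0.1,1.6,0,-8.1,0,-0.1,2.5,0,-12.1,0,-0.1,3.4,0,-16.1,0,0.1,4.2,0,-20.1,0,0.3,5.1,0,-24.1,0,0.5,5.9,0,-28.1,0,0.7,6.5,0,-31.1,0,1,7.1,0,-34.1,0,1.3,7.7,0,-37.1,0,1.5,8.1,0,-39.1,0,1.5,8.1,0,-39.1,0]
}}

```text
clock: 16.4
eef_pos: [0.4975, -0.2402, 0.0713]
orientation: [0.804, 0.595, 0.0, -0.0]
contact_force: [0.2, -0.3, 0.1]
finger_gap: 0.001
gripper_force: 0.0
```

```bash
python3 - <<'E'
from h import *
s,R=st();print('F tool',R.T@s['contact_force'])
rows([(tcp(p),p+180) for p in range(-107,-74,2)])
E
```

```text
t 16.4 eef [ 0.4975 -0.2402  0.0713] jig [-0.1703 -0.106   0.0713] yaw 73.07 F [ 0.2 -0.3  0.1] gap 0.0
F tool [-0.23543812  0.29558907 -0.06727049]
t 16.4 eef [ 0.4975 -0.2402  0.0713] jig [-0.1703 -0.106   0.0713] yaw 73.07 F [ 0.2 -0.3  0.1] gap 0.0
[-0.09, -0.02, -0.07] turn 0.1
[-0.16, 0.4, -0.07] turn -1.9
[-0.21, 0.83, -0.07] turn -3.9
[-0.24, 1.26, -0.07] turn -5.9
[-0.26, 1.69, -0.07] turn -7.9
[-0.27, 2.13, -0.07] turn -9.9
[-0.26, 2.56, -0.07] turn -11.9
[-0.23, 2.99, -0.07] turn -13.9
[-0.19, 3.42, -0.07] turn -15.9
[-0.13, 3.85, -0.07] turn -17.9
[-0.06, 4.27, -0.07] turn -19.9
[0.02, 4.7, -0.07] turn -21.9
[0.12, 5.12, -0.07] turn -23.9
[0.24, 5.53, -0.07] turn -25.9
[0.37, 5.94, -0.07] turn -27.9
[0.51, 6.35, -0.07] turn -29.9
[0.67, 6.75, -0.07] turn -31.9
```

{"api": "apply_moves", "payload": {
  "plan": [-0.04,0.21,0,-1,0,-0.07,0.43,0,-2,0]
}}

```text
clock: 16.6
eef_pos: [0.501, -0.2419, 0.0713]
orientation: [0.793, 0.61, -0.0, -0.0]
contact_force: [-1.6, 0.8, 0.5]
finger_gap: -0.004
gripper_force: 1.3
```

{"api": "apply_moves", "payload": {
  "plan": [-0.04,0.21,0,-1,0,-0.07,0.43,0,-2,0]
}}

```text
clock: 16.8
eef_pos: [0.5053, -0.2438, 0.0713]
orientation: [0.781, 0.624, -0.0, -0.0]
contact_force: [-2.2, 2.2, 0.6]
finger_gap: -0.001
gripper_force: 1.2
```

{"api": "apply_moves", "payload": {
  "plan": [-0.04,0.21,0,-1,0,-0.07,0.43,0,-2,0]
}}

```text
clock: 17.0
eef_pos: [0.5095, -0.2455, 0.0713]
orientation: [0.77, 0.638, -0.0, -0.0]
contact_force: [-2.3, 1.1, -0.1]
finger_gap: 0.003
gripper_force: 1.2
```

{"api": "apply_moves", "payload": {
  "plan": [-0.04,0.21,0,-1,0,-0.07,0.43,0,-2,0]
}}

```text
clock: 17.2
eef_pos: [0.5136, -0.2471, 0.0713]
orientation: [0.759, 0.651, -0.0, -0.0]
contact_force: [-3.2, 1.9, 0.2]
finger_gap: 0.001
gripper_force: 1.2
```

{"api": "apply_moves", "payload": {
  "plan": [-0.04,0.21,0,-1,0,-0.07,0.43,0,-2,0]
}}

```text
clock: 17.4
eef_pos: [0.5178, -0.2484, 0.0713]
orientation: [0.748, 0.664, -0.0, -0.0]
contact_force: [-2.3, 1.7, -0.3]
finger_gap: -0.0
gripper_force: 1.2
```

{"api": "apply_moves", "payload": {
  "plan": [-0.04,0.21,0,-1,0,-0.07,0.43,0,-2,0]
}}

```text
clock: 17.6
eef_pos: [0.522, -0.2497, 0.0713]
orientation: [0.736, 0.677, -0.0, -0.0]
contact_force: [-2.8, 0.9, 0.4]
finger_gap: -0.001
gripper_force: 1.2
```

{"api": "apply_moves", "payload": {
  "plan": [-0.04,0.21,0,-1,0,-0.07,0.43,0,-2,0]
}}

```text
clock: 17.8
eef_pos: [0.5262, -0.2507, 0.0713]
orientation: [0.724, 0.69, -0.0, -0.0]
contact_force: [-2.6, 1.1, 0.4]
finger_gap: -0.001
gripper_force: 1.2
```

{"api": "apply_moves", "payload": {
  "plan": [-0.04,0.21,0,-1,0,-0.07,0.43,0,-2,0]
}}

```text
clock: 18.0
eef_pos: [0.5305, -0.2516, 0.0713]
orientation: [0.712, 0.702, 0.0, 0.0]
contact_force: [-3.7, 2.2, -0.6]
finger_gap: 0.001
gripper_force: 1.2
```

{"api": "apply_moves", "payload": {
  "plan": [-0.04,0.21,0,-1,0,-0.07,0.43,0,-2,0]
}}

```text
clock: 18.2
eef_pos: [0.5348, -0.2524, 0.0713]
orientation: [0.699, 0.715, -0.0, 0.0]
contact_force: [-2.9, 1.9, -0.1]
finger_gap: 0.0
gripper_force: 1.2
```

{"api": "apply_moves", "payload": {
  "plan": [-0.04,0.21,0,-1,0,-0.07,0.43,0,-2,0]
}}

```text
clock: 18.4
eef_pos: [0.5389, -0.2529, 0.0713]
orientation: [0.687, 0.727, -0.0, -0.0]
contact_force: [-5.3, 0.3, 0.4]
finger_gap: 0.001
gripper_force: 2.3
```

The cam begins to bite. I'll continue in 1 mm steps.

{"api": "apply_moves", "payload": {
  "plan": [-0.02,0.1,0,-0.5,0,-0.02,0.1,0,-0.5,0]
}}

```text
clock: 18.6
eef_pos: [0.5398, -0.2531, 0.0713]
orientation: [0.684, 0.73, -0.0, -0.0]
contact_force: [-5.0, 1.7, 1.4]
finger_gap: 0.001
gripper_force: 1.8
```

{"api": "apply_moves", "payload": {
  "plan": [-0.02,0.1,0,-0.5,0,-0.02,0.1,0,-0.5,0]
}}

```text
clock: 18.8
eef_pos: [0.5406, -0.2532, 0.0713]
orientation: [0.681, 0.732, -0.0, -0.0]
contact_force: [-4.5, 1.4, 1.3]
finger_gap: 0.002
gripper_force: 2.6
```

{"api": "apply_moves", "payload": {
  "plan": [-0.02,0.1,0,-0.5,0,-0.02,0.1,0,-0.5,0]
}}

```text
clock: 19.0
eef_pos: [0.5415, -0.2533, 0.0712]
orientation: [0.678, 0.735, -0.0, -0.0]
contact_force: [-5.8, 0.1, 2.5]
finger_gap: -0.003
gripper_force: 3.0
```

{"api": "apply_moves", "payload": {
  "plan": [-0.02,0.1,0,-0.5,0,-0.02,0.1,0,-0.5,0]
}}

```text
clock: 19.2
eef_pos: [0.5423, -0.2534, 0.0712]
orientation: [0.674, 0.738, -0.0, -0.001]
contact_force: [-6.8, 1.2, 3.2]
finger_gap: -0.001
gripper_force: 3.6
```

{"api": "apply_moves", "payload": {
  "plan": [-0.02,0.1,0,-0.5,0,-0.02,0.1,0,-0.5,0]
}}

```text
clock: 19.4
eef_pos: [0.5432, -0.2535, 0.0712]
orientation: [0.671, 0.741, -0.0, -0.001]
contact_force: [-8.7, 0.1, 3.8]
finger_gap: 0.001
gripper_force: 4.1
```

{"api": "apply_moves", "payload": {
  "plan": [-0.02,0.1,0,-0.5,0,-0.02,0.1,0,-0.5,0]
}}

```text
clock: 19.6
eef_pos: [0.5441, -0.2535, 0.0712]
orientation: [0.668, 0.744, -0.0, -0.001]
contact_force: [-9.0, 0.3, 4.1]
finger_gap: -0.001
gripper_force: 4.2
```

The push is 9 N, a firm bite, so I'll let go: back off, up and away.

{"api": "apply_moves", "payload": {
  "plan": [0,-0.3,0,0,0,0,-1,0,0,0,0,-2.5,0,0,0,0,-4,-2,0,0,0,-6,-5,0,0,0,-7,-9,0,0,4,-9,-12,0,0,-1,-12,-13,0,0,-6,-13,-13,0,0,-11,-13,-13,0,0,-15,-13,-13,0,0,-18,-13,-13,0,0,-20,-13,-13,0,0,-20,-13,-13,0,0]
}}

```text
clock: 21.0
eef_pos: [0.437, -0.4693, 0.2012]
orientation: [0.669, 0.743, -0.0, 0.001]
contact_force: [0.5, -0.8, -0.5]
finger_gap: 0.004
gripper_force: 0.0
```

```bash
python3 - <<'E'
from h import *
s,R=st();cap('top','top7');crop('top7',270,172,190,130,4.2)
E
```

```text
t 21.0 eef [ 0.437  -0.4693  0.2012] jig [-0.3946 -0.1824  0.2012] yaw 96.05 F [ 0.5 -0.8 -0.5] gap 0.0
```

View pics/top7_c270_172.png

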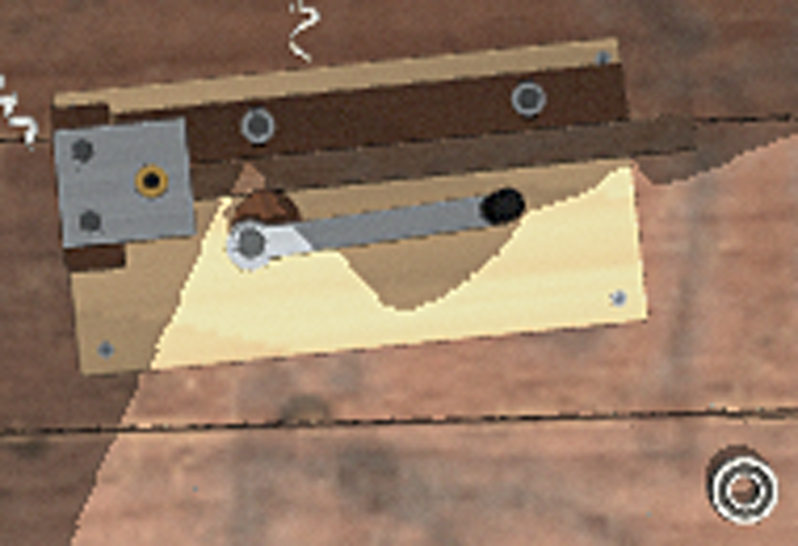

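The strip is flush and seated, the cam at (265,205) bears on it, and the lever stays at (503,205). The bearing hasn't moved. I'm handing the job in.

```bash
python3 -c "
from cell import bot
print(bot.job_done())"
```

```text
the job is handed in; nothing more can be done
None
```

The strip is home against the stop and flush along the fence, the cam is holding it at a push of about 9 N on the lever, and the job was handed in at about 21 s of robot time.

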